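Change the shop display board over from tea cartons to stoneware crocks

ROBOT

A 6-joint arm with a two-finger parallel gripper is mounted at the origin on the work surface. World frame = base frame: x ahead of the robot, y to its left, z up, the work surface at z = 0. Lengths are in m, angles in rad, forces in N, time in s.
With the tool pointing down it reaches from about 0.375 to 0.825 m from the base axis. Payload 5.5 kg.
Tool frame: the origin (TCP) lies midway between the tips of the shut fingers; the grasp point (between the pads) lies 19 mm behind it; z points along the fingers, y is the line along which they close (so a half turn about z gives the same grasp; the last joint's range is limited). The gripper opens to 85 mm and grips with 20 to 120 N. Pads are 22 mm wide; open, the fingers measure 114 mm over their backs; the gripper's body (76 mm by 85 mm) begins 54 mm behind the grasp point. The pads swing forward as they close: fully open they stand 13 mm farther back than shut.
Start: joints at [1.325, 0.314, -0.047, 1.21, 0, 1.571], TCP at [0.146, 0.582, 0.231] pointing down, gripper open.
Joint ranges: [-2.67, 2.67], [-0.69, 1.73], [-1.03, 1.25], [-2.08, 2.16], [-1.42, 1.45], [-3.14, 3.14]. Speed limits (rad/s): [2.39, 2.39, 3.01, 3.14, 3.14, 3.14].

INTERFACE

Orientations are given as a unit quaternion [w, x, y, z].
In Python, from cell import env gives the robot as it stands. Calls block until the motion is done:
- env.move_to(position, orientation): joint-space move of the TCP to a pose.
- env.line_to(position, frame=None, velocity=0.15, max_force=None): straight line of the TCP; frame=None keeps the orientation; velocity is the mean speed in m/s. With max_force (N) it stops when the force on the tool has changed by that much, and returns True; else False.
- env.set_joints(angles): joint-space move.
- env.grip(opening, strength=None): opening from 0.0 (shut) to 1.0 (fully open); strength is the grip in N (None keeps the last); returns when the fingers have stopped.
- env.dwell(seconds).
- env.solve_ik(position, orientation): joint angles nearest the present ones, or None.
- env.get_state(): the state.
- env.camera(name): name is "scene" or "side" or "wrist"; returns (picture, depth): 384x512x3 uint8, blue, green, red; 384x512 float32, m along the optical axis (not along the pixel's ray), 0 where there is no reading.
- env.camera_params(name): a dict with "mtx" (3x3 intrinsics, pixels), "distortion" ([k1, k2, p1, p2, k3] as OpenCV has them; the pictures are not rectified), "R" (3x3) and "t" (3): a world point X has camera coordinates R X + t. Camera axes: x right, y down, z forward; pixel columns grow to the right and rows downward; lengths in m; the calibration is good to about 2 mm. A picture is of the moment at which its call begins: read the wrist's pose just before it. camera_params takes no time and is no camera call; for the wrist camera it gives the pose at the moment of the call.
A pose or a line that the arm cannot do raises env.PlanningError and nothing moves.
- env.job_done(): hands the job in; it is judged then, once.
Trained networks look in the newest picture that a camera, given by its name, has taken for a name from the list of things; names that differ only in an ending like _2 or _b are one class to them, and where a whole thing is asked for, a point or a joint stands for the part that bears it (a point fixed in the world has none). Each returns a list of dicts, best first, with "conf" (0 to 1); they miss things now and then, are a little off and sometimes report something else, mostly with a low value. They report only what shows in the picture. A call takes as long as a camera call.
- env.search_frame(name, camera): "location" ([x, y, z] in m, in the coordinates of the camera as it stood for that picture, good to about 4 mm: the middle of the surface that is visible of it).
- env.masks_of(name, camera): "mask" (384x512 bool, what is visible of it).
The state is a dict: "clock": time; "qpos": joint angles; "qd": joint speeds; "joint_torque": joint torques, N m; "ee_pos": TCP position; "eef_rot": TCP orientation; "contact_force": force on the tool from outside, world axes, zero at the start; "torque": the same for the moment, N m; "grip_width": opening from 0.0 (shut) to 1.0 (fully open); "gripper_force": force on a finger pad.
Only numpy, scipy, OpenCV 4.12 (cv2) and the standard library are available. Lean on these libraries where they do the work, as an engineer would, in place of code of your own. Each camera call takes 0.05 s, during which the arm holds its last target. There are 200 camera calls.

TASK

Change the counter display over: put every tea carton standing on the display board away in the wooden crate, then take the board off, turn it over so that its face with the two battens is up, and seat it fully home on the base's two pins again (thick pin in the large hole, thin pin in the small one). Then stand every stoneware crock upright on the board, one in the middle of each bay (any bay will do), with its ear pointing straight out to the side of the base that carries the price rail. Do not disturb the oil bottle, the jam jar or the white gift box.

Things in the scene. Friction and masses are not known exactly. Their poses are not given: they have to be found in the camera images.
- base: fixed display base: grey floor plate 240 x 130 x 6 mm with two steel bearers (50 x 100 mm, tops 30 mm above the counter, at x = -78 and +78 mm) and two round pins standing 14 mm above the bearers. Origin: centre of the underside, on the counter; x along its length, z up; the price rail is on its -y side
- rail (a point): middle of the top of the base's price rail, a steel strip with three paper tags along the whole length of the base's -y side: 240 mm long, 10 mm thick (y = -65 to -75 mm of the base), 28 mm high
- thick_pin (a point): foot of the base's thick pin, diameter 26 mm, 30 mm above the counter, at x = -75 mm, y = 0 of the base
- thin_pin (a point): foot of the base's thin pin, diameter 14 mm, 30 mm above the counter, at x = +80 mm, y = 0 of the base
- board: loose reversible wooden board 220 x 110 x 18 mm, 0.32 kg. Origin: its middle, halfway through the thickness; x along its length, y across, +z out of the plain face, -z out of the batten face. Starts seated on the pins, plain face up, its x along the base's x; turned over and seated, its x is along the base's x again. Seated, its middle is 39 mm and its upper face 48 mm above the counter
- battens (a point): middle of the board's batten face. Two dark battens at x = -40 and +40 mm, each 8 mm wide, 56 mm long (y = -28 to 28 mm), 6 mm high; face down they hang clear of the base. Here each long side also has a hand notch 70 mm long (x = -35 to 35 mm) and 25 mm deep, leaving a waist 60 mm wide (y = -30 to 30 mm) to grip
- thick_hole (a point): centre of the board's large hole, 30 mm square, through, at x = -75 mm of the board, halfway through the thickness
- thin_hole (a point): centre of the board's small hole, 18 mm square, through, at x = +80 mm of the board, halfway through the thickness
- bay0 (a point): middle of the end bay at x = -77 mm of the board, on the batten face (66 mm long between batten and board end, 110 mm wide)
- bay1 (a point): middle of the centre bay, at x = 0 of the board, on the batten face (72 mm between the battens, on the 60 mm wide waist)
- bay2 (a point): middle of the end bay at x = +77 mm of the board, on the batten face
- stand: fixed dark steel slot stand 150 x 60 mm, 70 mm high, where the board can stand upright on a short end to be regrasped. Origin: centre of the underside; the slot runs along x, 25 mm wide from its floor (8 mm above the counter) up to 48 mm, flaring to 42 mm at the top. The upright board's middle is then 118 mm above the counter; it may lean a few degrees
- crate: loose open wooden crate, 0.9 kg, outside 210 x 130 x 50 mm, walls and floor 6 mm; origin: centre of the underside, x along its length
- carton0: tea carton 60 x 40 x 90 mm (x, y, z), 0.11 kg, brown card with a paper band, standing on the board at the start; origin: centre of the underside. May be absent
- carton1: tea carton like carton0, may be absent
- crock0: white stoneware crock standing on the counter: body diameter 52 mm, 60 mm high, 0.26 kg, with a round cork stopper (diameter 28 mm, from 60 to 98 mm height) to lift it by, and one ear on its side at +x that reaches 46 mm from the axis. Origin: centre of the underside. May be absent
- crock1: white stoneware crock standing on the counter: body diameter 52 mm, 60 mm high, 0.26 kg, with a round cork stopper (diameter 28 mm, from 60 to 98 mm height) to lift it by, and one ear on its side at +x that reaches 46 mm from the axis. Origin: centre of the underside. May be absent
- crock2: white stoneware crock standing on the counter: body diameter 52 mm, 60 mm high, 0.26 kg, with a round cork stopper (diameter 28 mm, from 60 to 98 mm height) to lift it by, and one ear on its side at +x that reaches 46 mm from the axis. Origin: centre of the underside. May be absent
- ear0 (a point): outer side of the ear of crock0, 42 mm from its axis along its +x, 33 mm above its underside
- ear1 (a point): outer side of the ear of crock1, 42 mm from its axis along its +x, 33 mm above its underside
- ear2 (a point): outer side of the ear of crock2, 42 mm from its axis along its +x, 33 mm above its underside
- oil_bottle: bystander: green glass bottle, diameter 60 mm, 200 mm high; origin: centre of the underside
- jam_jar: bystander: amber jam jar, diameter 68 mm, 80 mm high; origin: centre of the underside
- gift_box: bystander: white gift box 100 x 140 x 60 mm; origin: centre of the underside

How it is judged:
By the outcome, as a careful person would: the job done as asked, in the order asked, and still so for the second after the job is handed in, with the robot touching nothing.
Of carton0, carton1 only 1 to 2 are there at a start; the rules pass over those that are not, and their reading is None.
Of crock0, crock1, crock2 only 2 to 3 are there at a start; the rules pass over those that are not, and their reading is None.
At some moment in a run one of carton0, carton1, crate may be knocked a few centimetres aside while the robot is not near it.
It also fails if it takes over 210 s, if anything falls off the work surface, if the arm or the gripper's body presses on something with over 40 N, if the wrist force passes 120 N, or if a joint passes its speed limit or range.

## Working session

There is one attempt and no reset: what is moved stays moved. The work goes in short steps, each a Python script; the robot and the scene stay as the last script left them, time stands still between calls to the robot, and variables do not carry over. Pictures are saved under pics/ and viewed, at most 14 in all, crops included, and the job is handed in when it is done.

```bash
ls; mkdir -p pics
python3 - <<'E'
from cell import env
import cv2,numpy as np
for n in ("scene","side"):
    p,d=env.camera(n); cv2.imwrite(f"pics/{n}0.png",p)
    c=env.camera_params(n); print(n,c["mtx"].round(1).tolist(),c["distortion"],c["R"].round(3).tolist(),c["t"].round(3))
    R,t=c["R"],c["t"]
    for k in ("base","rail","thick_pin","thin_pin","board","thick_hole","thin_hole","stand","crate","carton0","crock0","ear0","oil_bottle","jam_jar","gift_box"):
        print(k,[( (np.array(R).T@(np.array(r["location"])-t)).round(3).tolist(),round(r["conf"],2)) for r in env.search_frame(k,n)][:5])
print(env.get_state())
a=cv2.imread("pics/scene0.png");b=cv2.imread("pics/side0.png");cv2.imwrite("pics/both0.png",cv2.resize(np.hstack([a,b]),(800,300)))
E
```

```text
cell.py
pics
scene [[350.6, 0.0, 249.8], [0.0, 350.6, 195.0], [0.0, 0.0, 1.0]] [0.02924692 0.         0.         0.         0.        ] [[-0.381, 0.925, -0.002], [0.604, 0.247, -0.758], [-0.7, -0.29, -0.652]] [ 0.221 -0.301  1.59 ]
base [([0.632, 0.004, 0.011], 0.86), ([0.59, 0.003, 0.048], 0.47)]
rail [([0.634, 0.004, 0.012], 0.85)]
thick_pin [([0.632, 0.005, 0.007], 0.87), ([0.54, -0.235, 0.04], 0.56), ([0.446, 0.29, 0.056], 0.54), ([0.583, -0.07, 0.105], 0.19)]
thin_pin [([0.631, 0.002, 0.014], 0.9), ([0.588, 0.004, 0.045], 0.61)]
board [([0.589, 0.002, 0.049], 0.93)]
thick_hole [([0.589, -0.001, 0.05], 0.97)]
thin_hole [([0.589, 0.006, 0.049], 0.88)]
stand [([0.54, -0.235, 0.04], 0.78), ([0.59, 0.009, 0.051], 0.3)]
crate [([0.494, -0.401, 0.026], 0.89)]
carton0 [([0.563, 0.06, 0.108], 0.8), ([0.582, 0.28, 0.055], 0.53)]
crock0 [([0.583, 0.281, 0.058], 0.89), ([0.587, 0.006, 0.05], 0.67), ([0.446, 0.289, 0.054], 0.58)]
ear0 [([0.591, 0.007, 0.047], 0.63), ([0.446, 0.29, 0.054], 0.59)]
oil_bottle [([0.752, 0.229, 0.109], 0.58)]
jam_jar [([0.696, -0.271, 0.057], 0.9), ([0.446, 0.288
[... 1275 characters left out ...]
s': array([ 1.32501827e+00,  3.13518832e-01, -4.71185570e-02,  1.21018939e+00,
        3.89372251e-05,  1.57078459e+00]), 'qd': array([ 9.39708254e-04, -8.51235873e-04,  1.04372673e-03,  6.46101063e-04,
       -2.77779166e-04, -4.15662663e-05]), 'joint_torque': array([-1.33663566e-04, -5.39454567e+01,  3.40046096e+01,  1.78547351e-03,
       -7.93297545e-05,  2.72798403e-06]), 'ee_pos': array([0.14597157, 0.58196187, 0.23128004]), 'eef_rot': array([-2.11882178e-05,  1.22574132e-01,  9.92459360e-01, -1.27241686e-05]), 'contact_force': array([-0.10590375,  0.27733355, -0.1207989 ]), 'torque': array([ 0.01354568, -0.00254555,  0.02219846]), 'gripper_force': 0.0, 'grip_width': 1.002644897978846}
```

View pics/scene0.png

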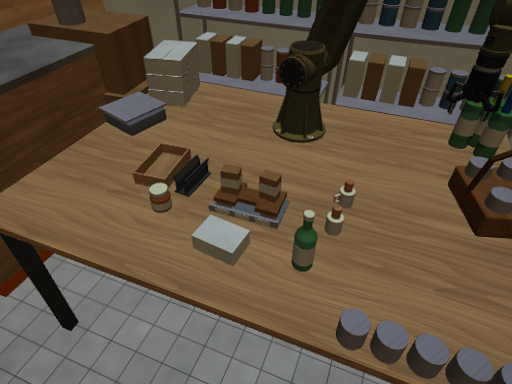

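View pics/side0.png

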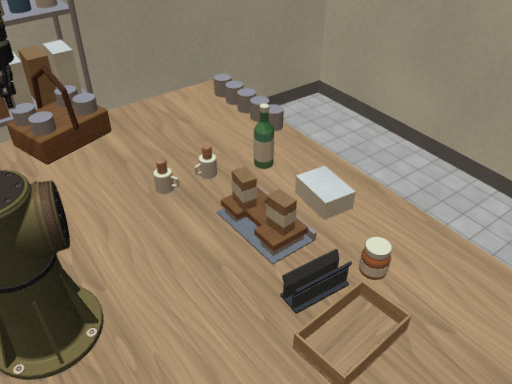

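The scene shows two cartons on the board (232,180 and 270,186), with the rail and tags on the far (+x) side. Two crocks stand at (347,195) and (335,218), the stand at (192,177), the crate at (163,165) and the gift box just beyond the rail (221,240). The side view agrees. Next I'll take wrist views from above.

```bash
cat > h.py <<'E'
from cell import env
import cv2,numpy as np
from scipy.spatial.transform import Rotation as Ro
def q_of(R): 
    x,y,z,w=Ro.from_matrix(R).as_quat(); return [w,x,y,z]
def down(a):  # tool z down, closing axis at world angle a (rad)
    y=np.array([np.cos(a),np.sin(a),0]); z=np.array([0,0,-1.]); return q_of(np.c_[np.cross(y,z),y,z])
def shot(n):
    c=env.camera_params(n); p,d=env.camera(n); return p,d,c
def cloud(d,c):
    h,w=d.shape; u,v=np.meshgrid(np.arange(w),np.arange(h))
    uv=cv2.undistortPoints(np.stack([u,v],-1).reshape(-1,1,2).astype(float),c["mtx"],np.array(c["distortion"])).reshape(h,w,2)
    P=np.concatenate([uv*d[...,None],d[...,None]],-1)
    W=(P-np.array(c["t"]))@np.array(c["R"]); W[d<=0]=np.nan; return W
def masks(name,n,W,mn=0.4):
    return [(r["conf"],W[r["mask"]&np.isfinite(W[...,0])]) for r in env.masks_of(name,n) if r["conf"]>=mn]
def topfit(P,dz=0.006,zt=None):
    zt=np.percentile(P[:,2],95) if zt is None else zt
    Q=P[np.abs(P[:,2]-zt)<dz]; (c,s,a)=cv2.minAreaRect((Q[:,:2]*1000).astype(np.float32))
    return np.round(c,1),np.round(s,1),round(a,1),round(float(np.median(Q[:,2]))*1000,1),len(Q)
E
python3 - <<'E'
from h import *
print(env.solve_ik([0.55,0,0.4],down(0)), env.solve_ik([0.5,-0.3,0.4],down(0)))
ims=[]
for i,(p,names) in enumerate([([0.50,0.25,0.36],("crock0","ear0")),([0.52,0.0,0.42],("board","carton0","base","rail")),([0.47,-0.27,0.40],("stand","crate","carton0"))]):
    env.move_to(p,down(0)); env.dwell(.2)
    im,d,c=shot("wrist"); W=cloud(d,c); np.savez(f"v{i}.npz",im=im,d=d,W=W); ims.append(im)
    C=-np.array(c["R"]).T@c["t"]; print(i,"cam",C.round(3),np.array(c["R"])[2].round(3),env.get_state()["qpos"].round(2))
    for k in names:
        for cf,P in masks(k,"wrist",W,.3):
            if len(P)>50: print(k,round(cf,2),P.mean(0).round(3),topfit(P))
cv2.imwrite("pics/w0.png",cv2.resize(np.vstack([np.hstack(ims[:2]),np.hstack([ims[2],ims[2]*0])]),(800,600)))
E
```

```text
[0.         0.20929406 0.19632943 1.5578317  0.         1.57079633] [-0.5404195   0.27756364  0.28405688  1.57728957  0.          1.03037683]
0 cam [0.499 0.325 0.503] [ 0.001 -0.297 -0.955] [0.46 0.22 0.12 1.47 0.   2.03]
crock0 0.97 [0.435 0.287 0.068] (array([428.6, 287.2]), array([27., 27.]), 28.2, 98.3, 329)
crock0 0.83 [0.562 0.278 0.064] (array([566.9, 275.6]), array([25.2, 26.5]), 5.4, 98.5, 299)
ear0 0.69 [0.561 0.279 0.068] (array([566.9, 275.6]), array([25.2, 26.5]), 5.4, 98.5, 299)
ear0 0.56 [0.434 0.288 0.071] (array([428.6, 287.2]), array([27., 27.]), 28.2, 98.3, 329)
1 cam [0.519 0.075 0.563] [ 0.001 -0.297 -0.955] [0.   0.16 0.18 1.59 0.   1.57]
board 0.73 [0.577 0.003 0.014] (array([622.6,  -3.7]), array([198.5, 152.8]), 56.9, 28.5, 784)
board 0.61 [0.558 0.001 0.049] (array([558.4,  -9.2]), array([110.2, 219.5]), 1.4, 48.7, 4273)
carton0 0.81 [ 0.56  -0.068  0.128] (array([561.4, -75.6]), array([40. , 59.8]), 6.9, 138.7, 934)
carton0 0.71 [0.544 0.054 0.137] (array([544.1,  53.2]), array([58.7, 39.8]), 83.1, 138.5, 1149)
carton0 0.32 [0.559 0.001 0.049] (array([558.
[... 217 characters left out ...]
.3]), 56.4, 28.5, 826)
2 cam [ 0.47  -0.195  0.543] [ 0.002 -0.297 -0.955] [-0.52  0.19  0.18  1.55  0.    1.05]
stand 0.62 [ 0.524 -0.25   0.041] (array([ 524. , -250.4]), array([ 55.6, 148.6]), 86.5, 71.1, 936)
stand 0.52 [ 0.571 -0.097  0.014] (array([630.9, -82.4]), array([13.9, 92.3]), 1.0, 28.4, 445)
stand 0.36 [ 0.547 -0.09   0.048] (array([559.7, -81.7]), array([111.4,  76.1]), 0.8, 48.4, 2029)
crate 0.67 [ 0.499 -0.395  0.018] (array([ 498. , -391.5]), array([209., 131.]), 5.2, 50.3, 1287)
crate 0.52 [ 0.548 -0.09   0.047] (array([559.7, -81.7]), array([111.4,  76.1]), 0.8, 48.5, 2048)
carton0 0.67 [ 0.557 -0.09   0.12 ] (array([562.6, -88.1]), array([41. , 37.6]), 6.3, 138.5, 1009)
```

View pics/w0.png

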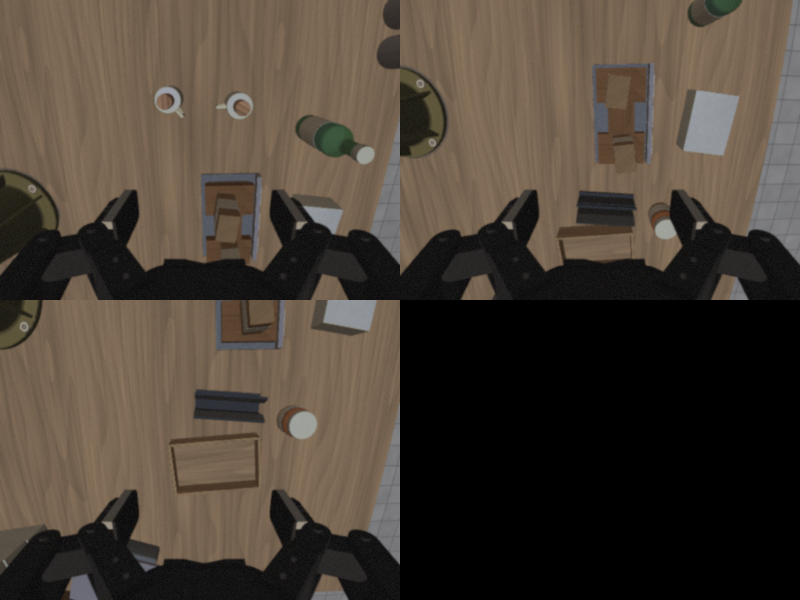

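Wrist views: the crocks show at (168,98) and (240,105), the board with two cartons in the second frame at (623,115), the stand at (230,405) and the crate at (215,462) in the third. The fits match the stated sizes and heights. The slot runs along world x, so I'll check whether the arm can reach the regrasp from ±y.

```bash
cat >> h.py <<'E'
def standpose(d,tilt,ctr,ang,g=0.025,back=0):
    """tool with horizontal heading d*(slot normal), pitched down by tilt; grasp pt at ctr. returns pos,quat"""
    u=np.array([np.cos(ang),np.sin(ang),0]); n=np.array([-np.sin(ang),np.cos(ang),0])*d
    z=np.cos(tilt)*n-np.sin(tilt)*np.array([0,0,1.])
    y=u; x=np.cross(y,z); return np.array(ctr)+z*(g-back), np.c_[x,y,z]
E
python3 - <<'E'
from h import *
ang=np.radians(-3.5)
for d in (1,-1):
  for t in (0,15,30,40):
    for off in (-.02,0.015):
      ctr=np.array([.524,-.2504,.122])+off*np.array([np.cos(ang),np.sin(ang),0])
      r=[]
      for back,dz in ((0,0),(.12,0),(0,.12)):
        p,R=standpose(d,np.radians(t),ctr+[0,0,dz],ang,back=back)
        for f in (1,-1):
          q=env.solve_ik(p,q_of(R@np.diag([f,f,1])))
          r.append(None if q is None else q.round(2).tolist())
      print(d,t,off,r[:2],[x is not None for x in r])
E
```

```text
1 0 -0.02 [None, None] [False, False, False, False, False, False]
1 0 0.015 [None, None] [False, False, False, False, False, False]
1 15 -0.02 [[-0.84, 1.16, 0.42, 2.03, 0.76, 0.26], [-0.84, 1.16, 0.42, 2.03, 0.76, -2.89]] [True, True, False, False, False, False]
1 15 0.015 [[-0.81, 1.21, 0.53, 2.09, 0.79, 0.27], [-0.81, 1.21, 0.53, 2.09, 0.79, -2.87]] [True, True, False, False, False, False]
1 30 -0.02 [[-0.81, 0.95, 0.25, 1.74, 0.69, 0.49], [-0.81, 0.95, 0.25, 1.74, 0.69, -2.65]] [True, True, True, True, True, True]
1 30 0.015 [[-0.78, 0.99, 0.35, 1.77, 0.71, 0.52], [-0.78, 0.99, 0.35, 1.77, 0.71, -2.62]] [True, True, True, True, True, True]
1 40 -0.02 [[-0.78, 0.81, 0.13, 1.56, 0.62, 0.63], [-0.78, 0.81, 0.13, 1.56, 0.62, -2.51]] [True, True, True, True, True, True]
1 40 0.015 [[-0.75, 0.86, 0.22, 1.58, 0.63, 0.67], [-0.75, 0.86, 0.22, 1.58, 0.63, -2.48]] [True, True, True, True, True, True]
-1 0 -0.02 [[0.11, 1.09, -0.2, 1.85, -1.4, -3.14], [0.11, 1.09, -0.2, 1.85, -1.4, 0.0]] [True, True, True, True, True, True]
-1 0 0.015 [[0.1, 1.12, -0.1, 1.92, -1.41, -3.14], [0.1, 1.12, -0.1, 1.92, -1.41, 0.0]] [True, True, True, True, True, True]
-1 15 -0.02 [[0.09, 0.69, -0.44, 0.94, -1.27, 2.09], [0.09, 0.69, -0.44, 0.94, -1.27, -1.05]] [True, True, True, True, True, True]
-1 15 0.015 [[0.08, 0.73, -0.36, 0.96, -1.28, 2.07], [0.08, 0.73, -0.36, 0.96, -1.28, -1.07]] [True, True, True, True, True, True]
-1 30 -0.02 [[0.03, 0.49, -0.53, 0.7, -1.04, 1.75], [0.03, 0.49, -0.53, 0.7, -1.04, -1.39]] [True, True, True, True, True, True]
-1 30 0.015 [[0.02, 0.54, -0.45, 0.73, -1.04, 1.74], [0.02, 0.54, -0.45, 0.73, -1.04, -1.4]] [True, True, True, True, True, True]
-1 40 -0.02 [[-0.03, 0.4, -0.54, 0.66, -0.87, 1.62], [-0.03, 0.4, -0.54, 0.66, -0.87, -1.52]] [True, True, True, True, True, True]
-1 40 0.015 [[-0.03, 0.45, -0.46, 0.7, -0.87, 1.62], [-0.03, 0.45, -0.46, 0.7, -0.87, -1.52]] [True, True, True, True, True, True]
```

```bash
cat >> h.py <<'E'
def T(R,p): M=np.eye(4); M[:3,:3]=R; M[:3,3]=p; return M
def bpose(p,a): # seated board plain up, board x at angle a
    return T(Ro.from_euler('z',a).as_matrix(),p)
def flipped(p,a): return T(Ro.from_euler('z',a).as_matrix()@np.diag([1,-1,-1]),p)
def stood(p,ang,up,bzn): # up=+-1: board x up/down ; board z = bzn*slot normal
    n=np.array([-np.sin(ang),np.cos(ang),0])*bzn; x=np.array([0,0,up*1.]); return T(np.c_[x,np.cross(n,x),n],p)
def grasp(side,f,t,g=0.022): # tool in board frame: z=-side*boardz tilted by t toward -x
    z=np.array([-np.sin(t),0,-side*np.cos(t)]); y=np.array([0,f*1.,0]); return T(np.c_[np.cross(y,z),y,z],z*g)
def ik(M): return env.solve_ik(M[:3,3],q_of(M[:3,:3]))
E
python3 - <<'E'
from h import *
ang=np.radians(-3.5); B=np.array([.5584,-.0092,.039]); a=np.radians(91.4); S=np.array([.512,-.2497,.118])
for d in (1,-1):
 for up in (1,-1):
  for t1 in (0,15,25,30):
   # first grasp: tool z heading d => -bz = d*n ; tilt down => toward -up*x
   bzn=-d; St=stood(S,ang,up,bzn); Hi=St.copy(); Hi[2,3]+=.15
   for f in (1,-1):
    for first in (1,0):
     if first: G=grasp(1,f,up*np.radians(t1)); seq=[bpose(B,a),bpose(B+[0,0,.15],a),Hi,St]
     else:
       St2=stood(S,ang,up,d); Hi2=St2.copy(); Hi2[2,3]+=.15   # tool z heading d = +bz
       G=grasp(-1,f,up*np.radians(t1)); seq=[St2,Hi2,flipped(B+[0,0,.15],a),flipped(B,a)]
     r=[ik(X@G) for X in seq]
     if all(x is not None for x in r): print("first" if first else "second","d",d,"up",up,"t",t1,"f",f,[x.round(2).tolist() for x in r])
E
```

```text
first d 1 up 1 t 25 f 1 [[0.22, 0.48, -0.4, 0.77, -0.43, -1.36], [0.22, 0.33, -0.24, 1.08, -0.43, -1.36], [-0.82, 0.9, 0.42, 2.07, 0.72, -2.72], [-0.82, 1.04, 0.34, 1.84, 0.72, -2.72]]
second d 1 up 1 t 25 f 1 [[-0.82, 1.04, 0.34, 1.84, 0.72, 0.42], [-0.82, 0.9, 0.42, 2.07, 0.72, 0.42], [0.22, 0.33, -0.24, 1.08, -0.43, 1.78], [0.22, 0.48, -0.4, 0.77, -0.43, 1.78]]
first d 1 up 1 t 25 f -1 [[0.22, 0.48, -0.4, 0.77, -0.43, 1.78], [0.22, 0.33, -0.24, 1.08, -0.43, 1.78], [-0.82, 0.9, 0.42, 2.07, 0.72, 0.42], [-0.82, 1.04, 0.34, 1.84, 0.72, 0.42]]
second d 1 up 1 t 25 f -1 [[-0.82, 1.04, 0.34, 1.84, 0.72, -2.72], [-0.82, 0.9, 0.42, 2.07, 0.72, -2.72], [0.22, 0.33, -0.24, 1.08, -0.43, -1.36], [0.22, 0.48, -0.4, 0.77, -0.43, -1.36]]
first d 1 up 1 t 30 f 1 [[0.26, 0.52, -0.38, 0.8, -0.51, -1.3], [0.26, 0.36, -0.24, 1.11, -0.51, -1.3], [-0.81, 0.84, 0.39, 1.98, 0.69, -2.64], [-0.81, 0.97, 0.28, 1.75, 0.69, -2.64]]
second d 1 up 1 t 30 f 1 [[-0.81, 0.97, 0.28, 1.75, 0.69, 0.5], [-0.81, 0.84, 0.39, 1.98, 0.69, 0.5], [0.26, 0.36, -0.24, 1.11, -0.51, 1.84], [0.26, 0.52, -0.38, 0.8, -0.51, 1.84]]
[... 7111 characters left out ...]
6, 0.5, -1.92], [-0.28, 0.39, -0.19, 1.16, 0.5, -1.92], [0.03, 0.32, -0.38, 1.03, -1.04, -1.38], [0.03, 0.51, -0.51, 0.71, -1.04, -1.38]]
second d -1 up -1 t 30 f 1 [[0.03, 0.51, -0.51, 0.71, -1.04, 1.76], [0.03, 0.32, -0.38, 1.03, -1.04, 1.76], [-0.28, 0.39, -0.19, 1.16, 0.5, 1.22], [-0.28, 0.54, -0.34, 0.86, 0.5, 1.22]]
first d -1 up -1 t 30 f -1 [[-0.28, 0.54, -0.34, 0.86, 0.5, 1.22], [-0.28, 0.39, -0.19, 1.16, 0.5, 1.22], [0.03, 0.32, -0.38, 1.03, -1.04, 1.76], [0.03, 0.51, -0.51, 0.71, -1.04, 1.76]]
second d -1 up -1 t 30 f -1 [[0.03, 0.51, -0.51, 0.71, -1.04, -1.38], [0.03, 0.32, -0.38, 1.03, -1.04, -1.38], [-0.28, 0.39, -0.19, 1.16, 0.5, -1.92], [-0.28, 0.54, -0.34, 0.86, 0.5, -1.92]]
```

```bash
cat >> h.py <<'E'
def rect(P,zt,long_,dz=.006):
    """centre (m) and angle of long axis of the top rectangle at height zt"""
    c,s,a,z,n=topfit(P,dz,zt); 
    if s[0]<s[1]: a+=90; s=s[::-1]
    return np.array(c)/1000,np.radians(a),s,z,n
def crate_now(cam="side"):
    im,d,c=shot(cam); W=cloud(d,c)
    return [(round(cf,2),)+rect(P,.05,.21,.005) for cf,P in masks("crate",cam,W,.3) if len(P)>300 and (abs(P[:,2]-.05)<.005).sum()>30]
E
python3 - <<'E'
from h import *
for r in crate_now("side"): print("crate side",r)
for r in crate_now("scene"): print("crate scene",r)
drop=[-.074,.074]
def best_crate():
    L=[r for r in crate_now("side") if abs(r[3][0]-210)<14 and abs(r[3][1]-130)<12]
    return L[0] if L else None
CR=np.array([.498,-.3915]); CA=np.radians(5.2)
for k in range(2):
    env.move_to([.52,0,.42],down(0)); env.grip(1.0)
    im,d,c=shot("wrist"); W=cloud(d,c)
    L=[rect(P,.1385,.06) for cf,P in masks("carton0","wrist",W,.5) if (abs(P[:,2]-.1385)<.006).sum()>300]
    print(k,L)
    c2,a,s,z,n=min(L,key=lambda r:r[0][1])
    cl=a-np.pi/2; cl=(cl+np.pi/2)%np.pi-np.pi/2
    zt=z/1000-.09+.05
    env.move_to([*c2,.25],down(cl)); env.line_to([*c2,zt]); env.grip(.3,40)
    st=env.get_state(); print("grip",st["grip_width"],st["gripper_force"])
    env.line_to([*c2,.28],velocity=.25)
    b=best_crate(); print("crate",b)
    if b is not None:
        CR,CA=b[1],(b[2]+np.pi/2)%np.pi-np.pi/2
    p=CR+drop[k]*np.array([np.cos(CA),np.sin(CA)])
    env.move_to([*p,.25],down(CA)); hit=env.line_to([*p,.0585],velocity=.12,max_force=8)
    print("down",hit,env.get_state()["ee_pos"].round(4)); env.grip(.75); env.line_to([*p,.25],velocity=.25)
env.move_to([.47,-.27,.40],down(0)); im,d,c=shot("wrist"); cv2.imwrite("pics/w1.png",im)
print(env.get_state()["clock"])
E
```

```text
crate side (0.61, array([ 0.4967, -0.3902]), np.float64(0.08726646259971647), array([211.5, 130.9]), 49.6, 1025)
0 [(array([0.5442, 0.0529]), np.float64(1.4521139376592822), array([59.4, 40.1]), 138.4, 1187), (array([ 0.5616, -0.0762]), np.float64(1.6877333866785167), array([60.5, 40. ]), 138.6, 961)]
grip 0.4595347087358338 40.66278576850891
crate (0.84, array([ 0.4966, -0.3903]), np.float64(0.0715584993317675), array([213.4, 132.2]), 49.5, 1024)
down False [ 0.4232 -0.396   0.0592]
1 [(array([0.5443, 0.0529]), np.float64(1.4503686084072878), array([59.3, 40.1]), 138.4, 1179)]
grip 0.46446009631036667 43.097251653671265
crate (0.92, array([ 0.4967, -0.3897]), np.float64(0.08552113334772216), array([212.8, 131.7]), 49.6, 1064)
down False [ 0.571  -0.3837  0.0594]
27.0083
```

View pics/w1.png

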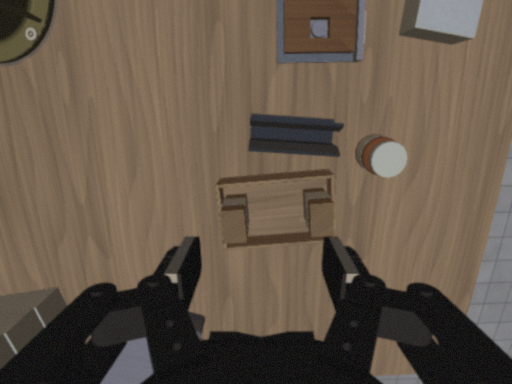

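Both cartons stand at the ends of the crate, at (232,222) and (320,215), and the board's large hole is visible at (319,28). Next I'll refit the board and stand, take the board off, and stand it in the slot.

Run:
```python
from h import *
import json
def stand_fit(W,tag):
    m=np.isfinite(W[...,2])&(abs(W[...,2]-.068)<.006)&(abs(W[...,0]-.524)<.1)&(abs(W[...,1]+.25)<.06)
    print(tag,"stand",rect(W[m],.070,.15)); 
    P=W[m]; a=np.radians(-3.5); v=(P[:,:2]-[.524,-.2504])@[-np.sin(a),np.cos(a)]
    h,e=np.histogram(v,bins=np.arange(-.034,.035,.004)); print(dict(zip((e[:-1]*1000).round().astype(int).tolist(),h.tolist())))
im,d,c=shot("wrist"); stand_fit(cloud(d,c),"w1")
env.move_to([.52,-.20,.42],down(0)); env.grip(1.0); im,d,c=shot("wrist"); stand_fit(cloud(d,c),"w2")
env.move_to([.54,-.03,.40],down(0)); im,d,c=shot("wrist"); W=cloud(d,c)
m=np.isfinite(W[...,2])&(abs(W[...,2]-.048)<.005)&(abs(W[...,0]-.558)<.08)&(abs(W[...,1])<.14)
b=rect(W[m],.048,.22,.004); print("board",b)
env.move_to([.56,-.10,.40],down(0)); im,d,c=shot("wrist"); W=cloud(d,c)
m=np.isfinite(W[...,2])&(abs(W[...,2]-.048)<.005)&(abs(W[...,0]-.558)<.08)&(abs(W[...,1])<.14)
b2=rect(W[m],.048,.22,.004); print("board",b2)
p=(b[0]+b2[0])/2; a=(b[1]+b2[1])/2; print(p,np.degrees(a))
json.dump(dict(p=p.tolist(),a=float(a)),open("board.json","w"))
```

```text
w1 stand (array([ 0.5243, -0.2504]), np.float64(3.082251459021986), array([148.9,  55.2]), 70.9, 1088)
{-34: 0, -30: 73, -26: 211, -22: 293, -18: 48, -14: 0, -10: 0, -6: 0, -2: 0, 2: 0, 6: 0, 10: 0, 14: 32, 18: 193, 22: 248, 26: 99, 30: 0}
w2 stand (array([ 0.5242, -0.2505]), np.float64(3.0787608005179976), array([149.2,  54.8]), 71.1, 890)
{-34: 0, -30: 64, -26: 155, -22: 296, -18: 46, -14: 0, -10: 0, -6: 0, -2: 0, 2: 0, 6: 0, 10: 0, 14: 20, 18: 110, 22: 216, 26: 60, 30: 0}
board (array([ 0.5582, -0.009 ]), np.float64(1.5952309363228172), array([220.9, 110.3]), 48.6, 7118)
board (array([ 0.5579, -0.0089]), np.float64(1.5987215948268059), array([221.1, 110.5]), 48.5, 7984)
[ 0.55805 -0.00895] 91.50000000000001
```

```bash
cat >> h.py <<'E'
def go(M): env.move_to(M[:3,3].tolist(),q_of(M[:3,:3]))
def line(M,**k): return env.line_to(M[:3,3].tolist(),**k)
def up(M,dz): N=M.copy(); N[2,3]+=dz; return N
def back(M,s): N=M.copy(); N[:3,3]-=M[:3,2]*s; return N
SANG=np.radians(-3.5); SC=np.array([.524,-.2504,.118])+np.array([np.cos(SANG),np.sin(SANG),0])*-.012
TI=np.radians(30)
def tool():
    s=env.get_state(); w,x,y,z=s["eef_rot"]; return T(Ro.from_quat([x,y,z,w]).as_matrix(),s["ee_pos"])
E
python3 - <<'E'
from h import *
import json
b=json.load(open("board.json")); B=bpose([*b["p"],.0393],b["a"])
G=grasp(1,1,TI,.025)
# j6 choice: expect -1.3
go(back(B@G,.10)); print(env.get_state()["qpos"].round(2))
line(B@G,velocity=.08); env.grip(.4,70); s=env.get_state(); print("grip",s["grip_width"],s["gripper_force"],s["ee_pos"]-(B@G)[:3,3])
t0=tool(); Gm=np.linalg.inv(B)@t0
print(env.line_to(t0[:3,3]+[0,0,.05],velocity=.05,max_force=25),env.get_state()["contact_force"].round(1))
env.line_to(t0[:3,3]+[0,0,.22],velocity=.2)
np.save("Gm.npy",Gm)
print(env.get_state()["grip_width"],env.get_state()["clock"])
im,d,c=shot("scene"); cv2.imwrite("pics/s1.png",im[60:260,100:400])
E
```

```text
[ 0.34  0.45 -0.27  1.03 -0.5  -1.21]
grip 0.694282486953486 76.33785009384155 [0.00043293 0.00043053 0.00059103]
False [-0.1  0.1 -3.7]
0.6915943583129841 35.2583
```

View pics/s1.png

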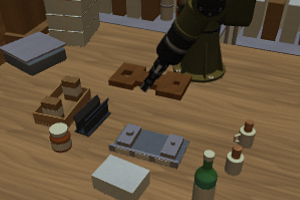

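The board is held by its waist at (148,83), and the two pins show on the bearers at (130,130) and (172,142). Moving it to the stand.

Run:
```python
from h import *
Gm=np.load("Gm.npy"); S=stood(SC+[0,0,.001],SANG,1,1)
go(up(S@Gm,.15)); print(env.get_state()["qpos"].round(2))
im,d,c=shot("side"); W=cloud(d,c); 
m=np.isfinite(W[...,2])&(W[...,2]>.22)&(abs(W[...,0]-SC[0])<.08)&(abs(W[...,1]-SC[1])<.03)
P=W[m]; print("board cloud",len(P),P.min(0).round(3),P.max(0).round(3)); 
if len(P)>50: print("lean slope dy/dz",np.polyfit(P[:,2],P[:,1],1))
cv2.imwrite("pics/s2.png",im[100:384,150:450])
```

```text
[ 0.03  0.32 -0.38  1.03 -1.04  1.75]
board cloud 3757 [ 0.449 -0.272  0.22 ] [ 0.567 -0.22   0.384]
lean slope dy/dz [ 0.00758064 -0.25691483]
```

View pics/s2.png

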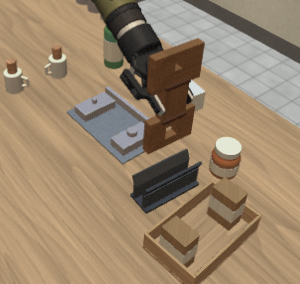

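The board hangs upright over the slot at (175,95), and the crate with both cartons is intact. Lowering it into the stand.

Run:
```python
from h import *
Gm=np.load("Gm.npy"); S=stood(SC+[0,0,.0],SANG,1,1)
line(up(S@Gm,.05),velocity=.15)
hit=line(up(S@Gm,-.004),velocity=.04,max_force=5); print(hit,tool()[:3,3]-(S@Gm)[:3,3],env.get_state()["contact_force"].round(1))
env.grip(1.0); env.dwell(.3); t=tool(); line(back(t,.13),velocity=.12)
def lean(cam):
    im,d,c=shot(cam); W=cloud(d,c)
    m=np.isfinite(W[...,2])&(W[...,2]>.08)&(abs(W[...,0]-SC[0])<.08)&(abs(W[...,1]-SC[1])<.035)
    P=W[m]; v=(P-SC)@[-np.sin(SANG),np.cos(SANG),0]; print(cam,len(P),P.min(0).round(3),P.max(0).round(3))
    z=P[:,2]-.118
    for lo in (-.1,0): 
        k=(v>lo)
    print(np.polyfit(z,v,1), [np.percentile(v[abs(z-zz)<.01],[5,50,95]).round(4).tolist() for zz in (-.03,0,.04,.08)])
    return im
im=lean("side"); lean("scene"); cv2.imwrite("pics/s3.png",im[100:384,150:450]); print(env.get_state()["clock"])
```

```text
True [-7.79711723e-05 -1.74240416e-04 -1.49551590e-03] [-0.5  1.9  6.3]
side 2530 [ 0.453 -0.268  0.08 ] [ 0.566 -0.237  0.233]
[ 0.00926701 -0.00775084] [[-0.0148, -0.0085, 0.007], [-0.0105, -0.009, 0.0052], [-0.0162, -0.0102, -0.0008], [-0.0113, -0.0096, 0.0026]]
scene 859 [ 0.454 -0.264  0.08 ] [ 0.57  -0.236  0.233]
[-0.00175018  0.00543111] [[-0.0078, 0.0062, 0.0091], [-0.0065, 0.0075, 0.0094], [-0.0035, 0.008, 0.0104], [-0.0046, 0.0078, 0.0101]]
41.975
```

View pics/s3.png

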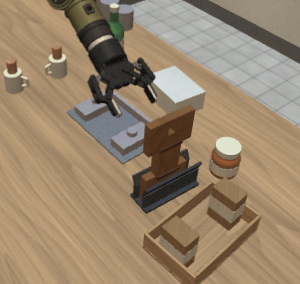

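The board stands upright in the slot at (165,155) with almost no lean. While the gripper is free, I'll measure the pins from two wrist positions.

Run:
```python
from h import *
import json
b=json.load(open("board.json")); p=np.array(b["p"]); a=b["a"]; u=np.array([np.cos(a),np.sin(a)])
res=[]
t=tool(); env.line_to(t[:3,3]+[0,.02,.15],velocity=.25)
for q in ([.55,-.09,.36],[.55,-.03,.36]):
    env.move_to(q,down(0)); env.dwell(.2); im,d,c=shot("wrist"); W=cloud(d,c); r=[]
    for s,dia in ((-.075,26),(.08,14)):
        e=p+s*u; m=np.isfinite(W[...,2])&(abs(W[...,2]-.0445)<.004)&(np.hypot(W[...,0]-e[0],W[...,1]-e[1])<.025)
        P=W[m]; (cx,cy),rad=cv2.minEnclosingCircle((P[:,:2]*1000).astype(np.float32)); mu=P[:,:2].mean(0)*1000
        print(s,len(P),"circle",round(cx,1),round(cy,1),round(2*rad,1),"mean",mu.round(1),"expect",(e*1000).round(1),"z",np.median(P[:,2]).round(4)); r.append(mu/1000)
    m=np.isfinite(W[...,2])&(abs(W[...,2]-.0285)<.004)&(abs(W[...,0]-.558)<.09)&(abs(W[...,1])<.14)
    res.append(r)
res=np.array(res).mean(0); dv=res[1]-res[0]; ang=np.arctan2(dv[1],dv[0]); print("dist",np.linalg.norm(dv),"ang",np.degrees(ang),"orig",(res[0]+.075*dv/np.linalg.norm(dv)))
o=((res[0]+.075*dv/np.linalg.norm(dv))+(res[1]-.08*dv/np.linalg.norm(dv)))/2
json.dump(dict(p=o.tolist(),a=float(ang)),open("base.json","w")); print(o)
```

```text
-0.075 208 circle 560.4 -84.1 25.6 mean [560.5 -84. ] expect [560.  -83.9] z 0.0445
0.08 74 circle 556.9 70.3 13.3 mean [557.   70.1] expect [556.  71.] z 0.0443
-0.075 190 circle 560.4 -84.5 25.7 mean [560.5 -83.7] expect [560.  -83.9] z 0.0447
0.08 70 circle 557.0 70.6 13.6 mean [556.9  70.2] expect [556.  71.] z 0.0441
dist 0.1540383111568831 ang 91.30599690076659 orig [ 0.55878152 -0.0088624 ]
[ 0.55879248 -0.00934312]
```

Run:
```python
from h import *
S=stood(SC,SANG,1,1); G=grasp(-1,1,TI,.025); M=S@G
for bk in (.10,.12,.14):
  for dz in (.08,.11,.14,.17): 
    r=ik(up(back(M,bk),dz)); print(bk,dz,None if r is None else r.round(2))
print(ik(M).round(2))
```

```text
0.1 0.08 [-0.89  1.    0.65  2.12  0.63  0.43]
0.1 0.11 None
0.1 0.14 None
0.1 0.17 None
0.12 0.08 None
0.12 0.11 None
0.12 0.14 None
0.12 0.17 None
0.14 0.08 None
0.14 0.11 None
0.14 0.14 None
0.14 0.17 None
[-0.8   0.96  0.27  1.74  0.69  0.5 ]
```

Run:
```python
from h import *
S=stood(SC,SANG,1,1); G=grasp(-1,1,TI,.025); M=S@G
ctr=SC.copy()
W1=T(standpose(1,np.radians(80),ctr,SANG)[1],[.51,-.41,.32]); W2=T(standpose(1,np.radians(55),ctr,SANG)[1],[.51,-.36,.22])
def al(X): # same closing sign as M
    if X[:3,1]@M[:3,1]<0: X=X@np.diag([-1,-1,1,1])
    return X
W1,W2=al(W1),al(W2); print(ik(W1),ik(W2))
env.grip(1.0)
for X in (W1,W2,back(M,.10)): go(X); print(env.get_state()["qpos"].round(2))
im,d,c=shot("side"); cv2.imwrite("pics/s4.png",im[100:384,150:450])
im2,d,c=shot("scene")
hit=line(M,velocity=.06,max_force=6); print("hit",hit,tool()[:3,3]-M[:3,3])
```

```text
[-0.74522948  0.51891444  0.44153734  1.60440156  0.13498007  0.8791441 ] [-0.83405844  0.75201482  0.4606287   1.73416341  0.42309903  0.69852334]
[-0.74  0.52  0.44  1.6   0.14  0.88]
[-0.83  0.75  0.46  1.73  0.42  0.7 ]
[-0.88  1.05  0.58  1.99  0.63  0.44]
hit False [ 6.40750399e-05 -3.15514141e-04  1.04244445e-04]
```

View pics/s4.png

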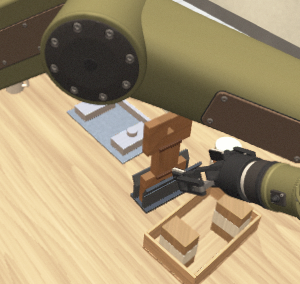

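The gripper is at (200,180), facing the waist of the standing board from the crate side, clear of the cartons. Next I'll grip, lift and turn it.

Run:
```python
from h import *
import json
S=stood(SC,SANG,1,1); b=json.load(open("base.json"))
env.grip(.4,70); s=env.get_state(); print("grip",s["grip_width"],s["gripper_force"])
t=tool(); G2=np.linalg.inv(S)@t; print("y off",G2[:3,3])
G2[1,3]=0  # fingers centre on the waist
np.save("G2.npy",G2)
print(line(up(t,.06),velocity=.08,max_force=25)); line(up(t,.15),velocity=.2)
F=flipped([*b["p"],.039],b["a"]); H=up(F@G2,.18); print(ik(H))
go(H); print(env.get_state()["qpos"].round(2),env.get_state()["grip_width"])
for cam in ("scene","side"):
    im,d,c=shot(cam); W=cloud(d,c); p=b["p"]
    m=np.isfinite(W[...,2])&(abs(W[...,2]-.23)<.03)&(abs(W[...,0]-p[0])<.075)&(abs(W[...,1]-p[1])<.13)&(abs(W[...,1]-p[1])>.055)
    P=W[m]; A=np.c_[P[:,:2]-p,np.ones(len(P))]
    w=np.ones(len(P),bool)
    for _ in range(6):
        k=np.linalg.lstsq(A[w],P[w,2],rcond=None)[0]; w=abs(A@k-P[:,2])<.003
    print(cam,len(P),w.sum(),"tilt x,y deg",np.degrees(k[:2]).round(2),"z",k[2].round(4),"rect",topfit(P[w],.03,.228))
    cv2.imwrite(f"pics/{cam}5.png",im)
print(env.get_state()["clock"])
a=cv2.imread("pics/scene5.png");e=cv2.imread("pics/side5.png");cv2.imwrite("pics/b5.png",np.hstack([a[80:330,140:440],e[80:330,150:450]]))
```

```text
grip 0.6898495201232658 76.0783839225769
y off [-0.01228981 -0.00011256  0.02156773]
False
[ 0.25331865  0.33856093 -0.19696414  1.16641905 -0.50832238  1.83547809]
[ 0.25  0.34 -0.2   1.17 -0.51  1.83] 0.6922129921297268
scene 992 744 tilt x,y deg [-1.24 -0.65] z 0.2279 rect (array([559.4, -10.7]), array([114.9, 221.3]), 0.8, 227.9, 744)
side 1309 868 tilt x,y deg [-0.13 -0.2 ] z 0.227 rect (array([557.2, -10. ]), array([114.3, 223. ]), 1.1, 227.3, 868)
52.275
```

View pics/b5.png

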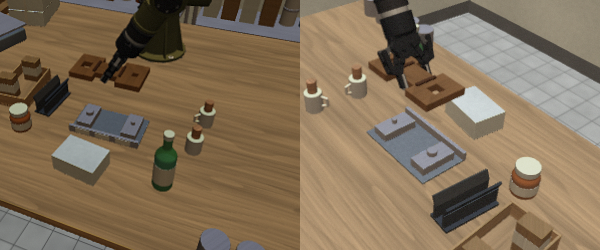

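The board hangs over the base with the thick hole on the -y side, level to within about 1° and roughly 1 mm from target. Seating it gently.

Run:
```python
from h import *
import json
b=json.load(open("base.json")); G2=np.load("G2.npy")
o=np.array(b["p"])+.0005*np.array([np.cos(b["a"]),np.sin(b["a"])])
F=flipped([*o,.0393],b["a"]); M=F@G2
line(up(M,.03),velocity=.15)
hit=line(up(M,.0),velocity=.03,max_force=8); t=tool(); print(hit,(t[:3,3]-M[:3,3]).round(4),env.get_state()["contact_force"].round(1),env.get_state()["torque"].round(2))
```

```text
True [-0.0004 -0.0001  0.0006] [-1.7  1.   4.6] [ 0.43 -0.19 -0.07]
```

```bash
cat >> h.py <<'E'
def board_view(q,tag):
    env.move_to(q,down(0)); env.dwell(.2); im,d,c=shot("wrist"); W=cloud(d,c)
    m=np.isfinite(W[...,2])&(abs(W[...,2]-.048)<.006)&(abs(W[...,0]-.558)<.075)&(abs(W[...,1]+.009)<.13)
    P=W[m]; b=rect(P,.048,.22,.004); print(tag,"board",b)
    A=np.c_[P[:,:2]-b[0],np.ones(len(P))]; k=np.linalg.lstsq(A,P[:,2],rcond=None)[0]; print(" tilt deg",np.degrees(k[:2]).round(2),"z",k[2].round(4))
    m=np.isfinite(W[...,2])&(abs(W[...,2]-.0545)<.0025)&(abs(W[...,0]-.558)<.04)&(abs(W[...,1]+.009)<.07)
    print(" batten pts",m.sum()); 
    if m.sum()>20: print(" batten y",np.percentile(W[m][:,1],[5,50,95]).round(3))
    return im,b
E
python3 - <<'E'
from h import *
env.grip(.95); env.dwell(.3); t=tool(); line(back(t,.12),velocity=.1)
im,b=board_view([.55,-.09,.36],"a"); im,b2=board_view([.55,-.03,.36],"b"); cv2.imwrite("pics/w6.png",im); print(env.get_state()["clock"])
env.move_to([.50,.20,.36],down(0)); env.dwell(.2); im,d,c=shot("wrist"); W=cloud(d,c); cv2.imwrite("pics/w7.png",im[0:250,60:460])
for cf,P in masks("crock0","wrist",W,.4):
    print(round(cf,2),topfit(P,.006,.098)); np.save(f"cr{round(P[:,0].mean()*1000)}.npy",P)
    ax=np.array(topfit(P,.006,.098)[0])/1000
    v=P[:,:2]-ax; r=np.hypot(*v.T); k=(r>.032)&(r<.05)&(P[:,2]>.012)&(P[:,2]<.06); print(" ear",k.sum(),np.degrees(np.arctan2(*v[k].mean(0)[::-1])),np.median(P[k][:,2]) if k.any() else None)
E
```

```text
a board (array([ 0.5583, -0.0102]), np.float64(1.5934856070708228), array([220.8, 111. ]), 48.5, 8932)
 tilt deg [0.04 0.01] z 0.0485
 batten pts 431
 batten y [-0.053  0.027  0.033]
b board (array([ 0.5585, -0.0109]), np.float64(1.5952309363228172), array([220.5, 110.3]), 48.6, 7990)
 tilt deg [0.04 0.01] z 0.0485
 batten pts 395
 batten y [-0.054  0.027  0.034]
58.275
0.78 (array([567.4, 275.5]), array([27. , 27.5]), 57.9, 98.6, 357)
 ear 36 -174.7268913376193 0.04849061393142923
0.7 (array([428.4, 286.6]), array([28.1, 26.8]), 89.8, 98.5, 367)
 ear 52 -50.189509842061504 0.04834698705458594
```

View pics/w6.png

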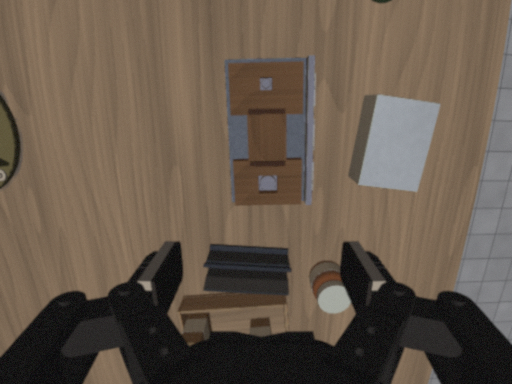

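View pics/w7.png

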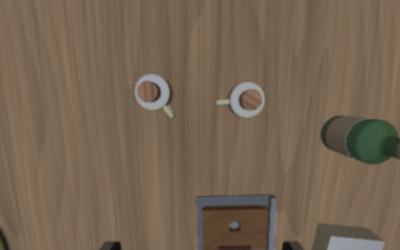

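The board is seated flat, upper face at 48.5 mm, with the dark battens up on the waist ((250,110) and (250,160)), and pins showing in both holes. The crocks are at (152,92) with ear toward (170,115) and at (248,98) with ear toward (222,102).

```bash
cat >> h.py <<'E'
def ear_dir(W,ax,z0=0.0,tag=""):
    P=W[np.isfinite(W[...,2])]; v=P[:,:2]-ax; r=np.hypot(*v.T)
    k=(r>.033)&(r<.050)&(P[:,2]-z0>.012)&(P[:,2]-z0<.058); u=v[k]
    if k.sum()<5: print(tag,"ear none"); return None
    # direction minimising scatter: median angle
    ang=np.arctan2(u[:,1],u[:,0]); m=np.angle(np.exp(1j*ang).mean()); e=np.angle(np.exp(1j*(ang-m))); w=abs(e)<.5
    lat=np.degrees(m+np.median(e[w])); print(tag,"ear",k.sum(),"mean",np.degrees(m).round(1),"median",round(lat,1),"spread",np.degrees(e[w].std()).round(1),"rmax",r[k].max().round(3)); return lat
E
python3 - <<'E'
from h import *
W0=np.load("v0.npz")["W"]
A=[np.array([.5672,.2756]),np.array([.4285,.2869])]
sh=[("v0",W0)]
for q in ([.50,.20,.36],[.46,.14,.30],[.55,.14,.30]):
    env.move_to(q,down(0)); env.dwell(.2); im,d,c=shot("wrist"); W=cloud(d,c); sh.append((str(q),W))
for i,ax in enumerate(A):
    for t,W in sh:
        ear_dir(W,ax,0,f"crock{i} {t}")
        m=np.isfinite(W[...,2])&(abs(W[...,2]-.0985)<.005)&(np.hypot(W[...,0]-ax[0],W[...,1]-ax[1])<.025)
        if m.sum()>50: print("   top",topfit(W[m],.006,.0985)[0])
im,d,c=shot("side"); W=cloud(d,c)
for i,ax in enumerate(A): ear_dir(W,ax,0,f"side{i}")
E
```

```text
crock0 v0 ear 53 mean -175.7 median -176.7 spread 3.7 rmax 0.045
   top [566.9 275.6]
crock0 [0.5, 0.2, 0.36] ear 42 mean -174.5 median -174.7 spread 3.0 rmax 0.045
   top [566.6 275.6]
crock0 [0.46, 0.14, 0.3] ear 99 mean -173.3 median -172.9 spread 3.4 rmax 0.046
   top [567.1 275.2]
crock0 [0.55, 0.14, 0.3] ear 86 mean -172.9 median -172.3 spread 3.5 rmax 0.045
   top [567.5 275.1]
crock1 v0 ear 58 mean -50.2 median -49.3 spread 3.2 rmax 0.045
   top [428.6 287.2]
crock1 [0.5, 0.2, 0.36] ear 56 mean -50.6 median -50.3 spread 3.5 rmax 0.046
   top [428.5 286.4]
crock1 [0.46, 0.14, 0.3] ear 75 mean -52.8 median -53.1 spread 3.3 rmax 0.046
   top [428.4 286.5]
crock1 [0.55, 0.14, 0.3] ear 107 mean -51.4 median -50.7 spread 3.3 rmax 0.047
   top [428.8 286.1]
side0 ear 34 mean -177.3 median -176.4 spread 4.3 rmax 0.047
side1 ear 29 mean -55.5 median -55.2 spread 3.1 rmax 0.043
```

```bash
cat >> h.py <<'E'
def place(src,ear,dst,tgt,zs,zd):
    """lift crock at src (underside zs), turn its ear from ear to tgt (rad), put at dst (underside zd)"""
    dl=(tgt-ear+np.pi)%(2*np.pi)-np.pi; best=None
    for D in (dl,dl-np.sign(dl)*2*np.pi):
        for ph in np.arange(-np.pi,np.pi,np.pi/24):
            a=env.solve_ik([*src,.25],down(ph)); c=env.solve_ik([*dst,.30],down(ph+D))
            if a is None or c is None: continue
            if abs(a[5])>2.95 or abs(c[5])>2.95: continue
            s=max(abs(a[5]),abs(c[5]))+.3*abs(c[5]-a[5])
            if best is None or s<best[0]: best=(s,ph,D,a[5],c[5])
    s,ph,D,_,_=best; print("plan",np.round(best,2))
    env.move_to([*src,zs+.25],down(ph)); env.grip(.9); env.line_to([*src,zs+.066],velocity=.15); env.grip(.05,45)
    st=env.get_state(); print("grip",st["grip_width"].round(3),st["gripper_force"])
    env.line_to([*src,zs+.24],velocity=.2); env.move_to([*dst,.30],down(ph+D))
    env.line_to([*dst,zd+.066+.02],velocity=.15); h=env.line_to([*dst,zd+.066-.002],velocity=.03,max_force=4)
    print("set",h,env.get_state()["ee_pos"].round(4)); env.grip(.8); env.line_to([*dst,.30],velocity=.2)
E
python3 - <<'E'
from h import *
o=np.array([.5584,-.0105]); a=np.radians(91.35); u=np.array([np.cos(a),np.sin(a)])
tgt=np.radians(1.3)
place(np.array([.5670,.2754]),np.radians(-174.3),o-.077*u,tgt,0,.0485)
place(np.array([.4286,.2865]),np.radians(-51.5),o+.077*u,tgt,0,.0485)
for q in ([.52,-.12,.38],[.57,-.10,.40]):
    env.move_to(q,down(0)); env.dwell(.2); im,d,c=shot("wrist"); W=cloud(d,c)
    for s in (-1,1):
        e=o+s*.077*u; m=np.isfinite(W[...,2])&(abs(W[...,2]-.147)<.005)&(np.hypot(W[...,0]-e[0],W[...,1]-e[1])<.03)
        if m.sum()>50:
            tf=topfit(W[m],.006,.147); print(s,"expect",(e*1000).round(1),"top",tf); ear_dir(W,np.array(tf[0])/1000,.0485,f"{s}")
cv2.imwrite("pics/w8.png",im)
im,d,c=shot("side"); W=cloud(d,c); cv2.imwrite("pics/s8.png",im)
for n in ("scene","side"):
    im,d,c=shot(n); W=cloud(d,c)
    for s in (-1,1): ear_dir(W,o+s*.077*u,.0485,f"{n} {s}")
print(env.get_state()["clock"])
E
```

```text
plan [ 2.15 -3.01  3.06 -1.25  1.36]Traceback (most recent call last):
  File "<stdin>", line 4, in <module>
  File "h.py", line 79, in place
    st=env.get_state(); print("grip",st["grip_width"].round(3),st["gripper_force"])
                                     ^^^^^^^^^^^^^^^^^^^^^^
AttributeError: 'float' object has no attribute 'round'
```

The script stopped on a formatting error while gripping the crock. I'll let go, rise and rerun.

```bash
sed -i 's/st\["grip_width"\].round(3)/st["grip_width"]/' h.py
cat > run.py <<'E'
from h import *
o=np.array([.5584,-.0105]); a=np.radians(91.35); u=np.array([np.cos(a),np.sin(a)])
tgt=np.radians(1.3)
env.grip(.9); t=tool(); line(up(t,.18))
place(np.array([.5670,.2754]),np.radians(-174.3),o-.077*u,tgt,0,.0485)
place(np.array([.4286,.2865]),np.radians(-51.5),o+.077*u,tgt,0,.0485)
for q in ([.52,-.12,.38],[.57,-.10,.40]):
    env.move_to(q,down(0)); env.dwell(.2); im,d,c=shot("wrist"); W=cloud(d,c)
    for s in (-1,1):
        e=o+s*.077*u; m=np.isfinite(W[...,2])&(abs(W[...,2]-.147)<.005)&(np.hypot(W[...,0]-e[0],W[...,1]-e[1])<.03)
        if m.sum()>50:
            tf=topfit(W[m],.006,.147); print(s,"expect",(e*1000).round(1),"top",tf); ear_dir(W,np.array(tf[0])/1000,.0485,f"{s}")
cv2.imwrite("pics/w8.png",im)
for n in ("scene","side"):
    im,d,c=shot(n); W=cloud(d,c)
    for s in (-1,1): ear_dir(W,o+s*.077*u,.0485,f"{n} {s}")
cv2.imwrite("pics/s8.png",im); print(env.get_state()["clock"])
E
python3 run.py
```

```text
plan [ 2.15 -3.01  3.06 -1.25  1.36]
grip 0.31383352602484915 44.106985330581665
set True [ 0.5598 -0.0874  0.1144]
plan [ 1.14  1.44  0.92  0.72 -0.67]
grip 0.31609613305876527 44.128968715667725
set True [0.5562 0.0665 0.1144]
-1 expect [560.2 -87.5] top (array([559.3, -90.4]), array([26.1, 26.8]), 3.2, 146.6, 362)
-1 ear 51 mean 1.1 median 1.6 spread 3.8 rmax 0.045
1 expect [556.6  66.5] top (array([554.9,  60. ]), array([26.9, 17.1]), 0.8, 146.2, 348)
1 ear 101 mean 6.1 median 5.4 spread 3.3 rmax 0.046
-1 expect [560.2 -87.5] top (array([559.5, -90.5]), array([26.8, 26.6]), 9.2, 146.5, 316)
-1 ear 56 mean 1.4 median 2.2 spread 3.3 rmax 0.046
1 expect [556.6  66.5] top (array([554.9,  64.7]), array([27.3, 27.6]), 26.0, 146.3, 442)
1 ear 84 mean -1.4 median -2.0 spread 3.5 rmax 0.045
scene -1 ear 25 mean -0.1 median -0.4 spread 2.9 rmax 0.049
scene 1 ear 28 mean 1.0 median 1.2 spread 3.5 rmax 0.048
side -1 ear 33 mean -3.8 median -4.4 spread 3.1 rmax 0.042
side 1 ear 28 mean 0.7 median -0.4 spread 3.8 rmax 0.039
89.1417
```

View pics/w8.png

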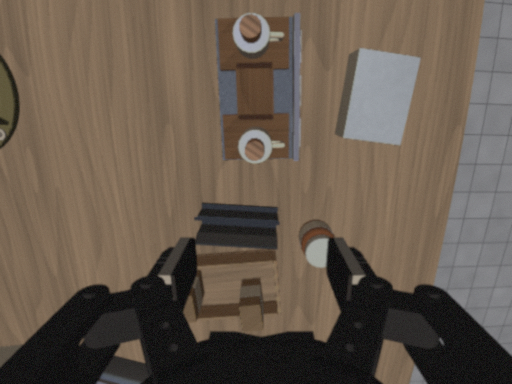

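View pics/s8.png

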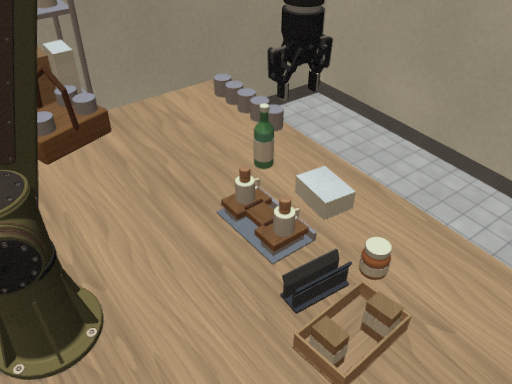

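The wrist view shows both crocks on the end bays, at (252,32) and (256,147), with ears pointing to the rail side. The side view shows the cartons in the crate and the bystanders in place. I'll do one check of the crock positions relative to the board.

Run:
```python
from h import *
for q in ([.55,-.17,.36],[.55,-.09,.40],[.55,.0,.40]):
    im,b=board_view(q,str(q)); W=cloud(*(lambda s:(s[1],s[2]))(shot("wrist"))); o=b[0]; u=np.array([np.cos(b[1]),np.sin(b[1])]); v=np.array([-u[1],u[0]])
    for s in (-1,1):
        e=o+s*.077*u
        for nm,zz,R in (("cork",.1465,.025),("shoulder",.1085,.035)):
            m=np.isfinite(W[...,2])&(abs(W[...,2]-zz)<.003)&(np.hypot(W[...,0]-e[0],W[...,1]-e[1])<R)
            if m.sum()>60:
                (cx,cy),r=cv2.minEnclosingCircle((W[m][:,:2]*1000).astype(np.float32)); dv=np.array([cx,cy])/1000-e
                print("  ",s,nm,m.sum(),"dia",round(2*r,1),"dx,dy board mm",(1000*dv@u).round(1),(1000*dv@v).round(1))
```

```text
[0.55, -0.17, 0.36] board (array([ 0.5588, -0.0381]), np.float64(1.5865042900628457), array([163.6, 110. ]), 48.5, 5302)
 tilt deg [0.07 0.  ] z 0.0486
 batten pts 491
 batten y [-0.054  0.026  0.033]
   -1 cork 195 dia 25.0 dx,dy board mm 19.3 0.5
   -1 shoulder 458 dia 50.0 dx,dy board mm 21.3 0.2
[0.55, -0.09, 0.4] board (array([ 0.5584, -0.0103]), np.float64(1.5952309363228172), array([219.9, 110.5]), 48.5, 5410)
 tilt deg [ 0.07 -0.06] z 0.0487
 batten pts 382
 batten y [-0.054  0.027  0.033]
   -1 cork 311 dia 27.6 dx,dy board mm -3.5 1.1
   -1 shoulder 538 dia 51.5 dx,dy board mm -3.5 0.8
   1 cork 396 dia 27.3 dx,dy board mm -1.7 2.2
   1 shoulder 667 dia 51.6 dx,dy board mm -2.2 1.6
[0.55, 0.0, 0.4] board (array([ 0.5588, -0.01  ]), np.float64(1.5934856070708228), array([219. , 110.6]), 48.7, 4731)
 tilt deg [ 0.09 -0.05] z 0.0488
 batten pts 335
 batten y [-0.065 -0.046  0.033]
   -1 cork 258 dia 27.4 dx,dy board mm -3.6 1.3
   -1 shoulder 416 dia 51.4 dx,dy board mm -3.2 1.1
   1 cork 339 dia 27.5 dx,dy board mm -1.7 2.0
   1 shoulder 649 dia 51.3 dx,dy board mm -1.8 2.0
```

The -y crock is 3.5 mm off the middle of its bay and the other about 2 mm. I'll nudge both, regrasping each at its release pose, lifting 8 mm and shifting.

```bash
cat > nudge.py <<'E'
from h import *
a=np.radians(91.35); u=np.array([np.cos(a),np.sin(a)]); v=np.array([-u[1],u[0]])
for p,ph,dx,dy in (((.5598,-.0874),-3.01+3.06,.0034,-.001),((.5562,.0665),1.44+.92,.0018,-.0018)):
    p=np.array(p); env.move_to([*p,.28],down(ph)); env.grip(.8); env.line_to([*p,.1155]); env.grip(.05,45)
    env.line_to([*p,.124],velocity=.05); n=p+dx*u+dy*v; env.line_to([*n,.124],velocity=.03)
    h=env.line_to([*n,.113],velocity=.03,max_force=4); print(h,env.get_state()["ee_pos"].round(4)); env.grip(.8); env.line_to([*n,.30],velocity=.15)
for q in ([.55,-.09,.40],[.55,.0,.40]):
    im,b=board_view(q,str(q)); W=cloud(*(lambda s:(s[1],s[2]))(shot("wrist"))); o=b[0]; u=np.array([np.cos(b[1]),np.sin(b[1])]); v=np.array([-u[1],u[0]])
    for s in (-1,1):
        e=o+s*.077*u; m=np.isfinite(W[...,2])&(abs(W[...,2]-.1085)<.003)&(np.hypot(W[...,0]-e[0],W[...,1]-e[1])<.035)
        (cx,cy),r=cv2.minEnclosingCircle((W[m][:,:2]*1000).astype(np.float32)); c=np.array([cx,cy])/1000; dv=c-e
        print("  ",s,"dia",round(2*r,1),"dx,dy mm",(1000*dv@u).round(1),(1000*dv@v).round(1)); ear_dir(W,c,.0485)
env.move_to([.45,.2,.40],down(0)); env.dwell(.3)
im,d,c=shot("scene"); im2,d,c=shot("side"); cv2.imwrite("pics/fin.png",np.hstack([im[110:290,110:400],im2[130:384,170:450][:180]])); print(env.get_state()["clock"])
im3=cv2.imread("pics/fin.png"); cv2.imwrite("pics/fin.png",np.hstack([im[110:350,110:400],im2[140:380,180:450]]))
E
python3 nudge.py
```

```text
True [ 0.5605 -0.084   0.1158]
True [0.5578 0.0689 0.1157]
[0.55, -0.09, 0.4] board (array([ 0.5585, -0.0106]), np.float64(1.5952309363228172), array([220.2, 110.8]), 48.5, 5343)
 tilt deg [ 0.06 -0.04] z 0.0486
 batten pts 379
 batten y [-0.053  0.026  0.034]
   -1 dia 51.4 dx,dy mm 0.2 -0.6
 ear 60 mean 2.2 median 3.3 spread 3.6 rmax 0.046
   1 dia 51.9 dx,dy mm -0.7 -0.1
 ear 75 mean -0.1 median -0.7 spread 3.2 rmax 0.045
[0.55, 0.0, 0.4] board (array([ 0.5588, -0.0105]), np.float64(1.5934856070708228), array([220. , 110.7]), 48.7, 4685)
 tilt deg [ 0.06 -0.06] z 0.0487
 batten pts 332
 batten y [-0.055  0.026  0.033]
   -1 dia 51.7 dx,dy mm 0.1 -0.4
 ear 70 mean 2.4 median 3.5 spread 3.3 rmax 0.046
   1 dia 51.2 dx,dy mm -0.2 -0.5
 ear 37 mean 0.5 median 0.6 spread 3.0 rmax 0.044
107.3
```

View pics/fin.png

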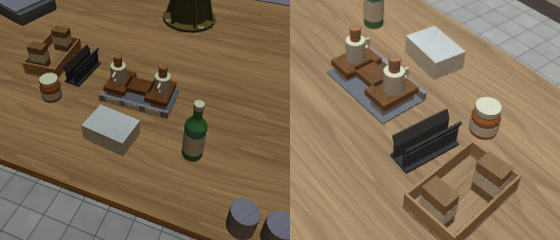

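The final views show both crocks centred on the end bays with ears toward the rail, cartons upright in the crate, and the bystanders where they were. Handing in.

```bash
python3 -c "
from cell import env
print(env.job_done())"
```

```text
the job is handed in; nothing more can be done
None
```

I handed the job in at about 107 s: both cartons are in the crate, the board is turned over and seated with battens up, and the two crocks stand within 1 mm of the middle of the end bays, ears within about 2° of straight out to the rail side; the bystanders were not touched.

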